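# Sweep a medal clean and hold a thickness gauge on its enamel

### The job

The silver medal on the sloping inspection block is due for its enamel thickness check, but three curls of trimmed resin still lie on it: take the orange scraper block, sweep all three curls off the medal with it (never touching them with the fingers or the gauge), and set the scraper block back down on the tray. Then lift the pocket thickness gauge out of its cradle, stand it square to the sloping medal face with its steel foot on the middle of the large yellow enamel field, and press lightly until the sprung sleeve is about half way in, never against its stop. Finish while still holding the gauge steady there, and leave the loose gold medal, the white jar and the green syringe undisturbed.

Things in the scene. Friction and masses are not known exactly. Their poses are not given: they have to be found in the camera images.
- block: Fixed inspection block: grey base 149 x 126 mm, dark steel top plate 117 (x) x 126 (y) mm that slopes 15 deg, low side towards block -x (the robot at yaw 0). Origin: underside of the base, z up. Medal's centre 5 mm ahead (+x); the plate's front edge is 30 mm high and lies 7 mm beyond the medal, the rear edge 61 mm high. A gutter with a 16 mm lip runs below the front edge, at x = -0.045 to -0.087.
- medal: Silver octagonal medal, 90 mm across flats, 8 mm thick, fixed in the plate of the block, its face 2 mm proud of the plate. Origin: centre of its underside; z is the normal out of the face (face at z = 8 mm), tilted 15 deg from vertical; x points up the slope, y to the left. Two flat steel clips hold it at y = +-42 to 56 mm, 1.5 mm higher than the face; nothing else stands up.
- spot (a point): The marked spot: middle of the large yellow enamel field (about 28 x 20 mm), on the medal's face, 12.5 mm up the slope (medal x) and 7 mm to the left (medal y) of the face's centre; axes as the medal's.
- chip0: Brown-amber curl of trimmed resin, about 22 x 8 x 5 mm, 10 g, lying loose on the medal's face. Origin: centre of its underside.
- chip1: A second curl of resin like chip0.
- chip2: A third curl of resin like chip0.
- wiper: Scraper block standing on the tray, 80 g: black flat sole 24 (x) x 70 (y) x 12 mm high, on it an orange upright grip rib 16 (x) x 62 (y) mm that reaches to 55 mm above the underside. Origin: centre of the underside of the sole, z up. Grip the rib across its 16 mm (x), TCP about 40 mm above the underside.
- cradle: Heavy fixed grey desk cradle for the gauge: 43 (x) x 47 (y) mm, 66 mm high, foot 70 x 66 mm, open upward. Origin: centre of the underside.
- gauge: Pocket thickness gauge, 120 g, upright in its cradle: black housing 24 (x) x 28 (y) mm, yellow collar 36 x 40 mm at z = 53 to 59 mm resting on the cradle's rim, steel sleeve 13 mm thick at the lower end. Origin: centre of the sleeve's foot when it is out; z up the axis, top at z = 112 mm. Grip above the collar, TCP about 92 mm above the foot; draw straight up 70 mm.
- gauge_tip (a point): Centre of the foot of the gauge's sprung steel sleeve (moves with the sleeve); z points up the gauge's axis.
- gauge_sleeve (a joint): How far the sleeve is pushed into the gauge: 0 out, 0.010 m at the stop. The spring takes 2 N to start it and 0.5 N more per mm: about 4.5 N at half way (0.005).
- medal_gold_30: Bystander: loose gold octagonal medal, 90 mm across and 8 mm thick, flat on the tray at its right-hand end. Origin: centre of the underside.
- jar_white: Bystander: white enamel jar, 38 mm thick and 42 mm high, at the left end of the tray. Origin: centre of the underside.
- syringe_green: Bystander: dispensing syringe with green enamel, 154 mm long and 20 mm thick, lying at the left end of the tray. Origin: under its middle.
Not all that is in view belongs to the job. What is shaped like the gauge but blue is not meant.

How it is judged:
On the way, in this order (a step that is already met when the one before it is completed fails the run):
1. the scraper block is held over the medal (contact force between wiper and the fingers above 1 N and distance between wiper and medal below 0.075 m), for 0.1 s.
2. all three resin curls are off the medal ((distance between chip0 and medal above 0.056 m or height (world z) of chip0 below 0.028 m) and (distance between chip1 and medal above 0.056 m or height (world z) of chip1 below 0.028 m) and (distance between chip2 and medal above 0.056 m or height (world z) of chip2 below 0.028 m)), for 0.2 s.
3. the scraper block is set down on the tray and let go (height (world z) of wiper below 0.02 m and contact force between wiper and the fingers below 0.1 N and contact force between wiper and block below 0.1 N and contact force between wiper and medal below 0.1 N and linear speed of wiper below 0.02 m/s), for 0.2 s.
At the end, for the whole second after the job is handed in: Curls over 56 mm from the medal's centre or below its rim (z under 28 mm); scraper block let go on the tray; gauge held still in the fingers, its foot within 7 mm of the spot, within 0.11 rad of square to the face, sleeve pushed in 2.5 to 7.5 mm, 2 to 9 N on the medal (all of step 2 and all of step 3 and distance between gauge_tip and spot below 0.007 m and angle between the z axis of gauge and the z axis of medal, either way round below 0.11 rad and value of joint gauge_sleeve between 0.0025 and 0.0075 m and contact force between gauge and medal between 2 and 9 N and contact force between gauge and the fingers above 2 N and contact force between gauge and block below 0.1 N and contact force between gauge and cradle below 0.1 N and linear speed of gauge below 0.01 m/s); the arm keeps its last pose, push and grip.
It fails at once if a resin curl is touched with the fingers (contact force between any of chip0, chip1, chip2 and the fingers above 0.05 N).
It fails at once if a resin curl is touched with the gauge (contact force between any of chip0, chip1, chip2 and gauge above 0.05 N).
It fails at once if the gauge's sleeve is driven to its stop (value of joint gauge_sleeve above 0.0096 m).
It fails at once if the loose gold medal, white jar or green syringe is moved over 15 mm (distance of any of medal_gold_30, jar_white, syringe_green from where it was at the start of the episode above 0.015 m).
It also fails if it takes over 64 s, if anything falls off the work surface, if the arm or the gripper's body presses on something with over 40 N, if the wrist force passes 120 N, or if a joint passes its speed limit or range.

### The arm

A 6-joint arm with a two-finger parallel gripper is mounted at the origin on a cart in front of the work surface, level with it; the furniture and walls round the work are solid. World frame = base frame: x ahead of the robot, y to its left, z up, the work surface at z = 0. Lengths are in m, angles in rad, forces in N, time in s.
With the tool pointing down it reaches from about 0.375 to 0.75 m from the base axis. Payload 9 kg.
Tool frame: the origin (TCP) lies between the finger pads, 19 mm behind the fingertips; this is the grasp point; z points along the fingers, y is the direction in which the jaws open and shut (so a half turn about z gives the same grasp; the last joint's range is limited). The gripper opens to 85 mm and grips with 20 to 120 N. Pads are 22 mm wide; open, the fingers measure 114 mm over their backs; the gripper's body (76 mm by 85 mm) begins 54 mm behind the grasp point. The pads swing forward as they close: fully open they stand 13 mm farther back than shut.
Start: joints at [-1.381, 0.104, 0.097, 1.564, 0, 1.353], TCP at [0.238, -0.551, 0.25] pointing down, gripper open.
Joint ranges: [-2.99, 2.99], [-0.84, 1.86], [-1.1, 1.16], [-1.84, 2.11], [-1.51, 1.56], [-3.14, 3.14]. Speed limits (rad/s): [2.22, 2.22, 2.57, 3.14, 3.14, 3.14].

### API

Orientations are given as a unit quaternion [w, x, y, z].
In Python, from cell import manip, readout, viewer, job, models gives the robot as it stands. Calls block until the motion is done:
- manip.move_to(position, orientation): joint-space move of the TCP to a pose.
- manip.move_linear(position, orientation=None, rate=0.15, threshold=None): straight line of the TCP; orientation=None keeps the orientation; rate is the mean speed in m/s. With threshold (N) it stops when the force on the tool has changed by that much, and returns True; else False.
- manip.move_joints(angles): joint-space move.
- manip.set_gripper(opening, f_grip=None): finger opening in m; f_grip is the grip in N (None keeps the last); returns when the fingers have stopped.
- manip.wait(seconds).
- manip.inverse_kinematics(position, orientation): joint angles nearest the present ones, or None.
- readout.get_obs(): the state.
- viewer.read_camera(name): name is "scene" or "top" or "wrist"; returns (picture, depth): 480x640x3 uint8, blue, green, red; 480x640 float32, m along the optical axis (not along the pixel's ray), 0 where there is no reading.
- viewer.camera_model(name): a dict with "fovy" (degrees; the focal length in pixels is half the picture's height over the tangent of half this angle, whatever the lens; pixels are square), "cx", "cy" (the principal point, pixels), "eye" and "attitude" of the camera in the world. Camera axes: x right, y down, z forward; pixel columns grow to the right and rows downward; lengths in m; the calibration is good to about 2 mm. A picture is of the moment at which its call begins: read the wrist's pose just before it. camera_model takes no time and is no camera call; for the wrist camera it gives the pose at the moment of the call.
A pose or a line that the arm cannot do raises manip.Unreachable and nothing moves.
- job.finish_job(): hands the job in, once; it reports no verdict.
Trained networks look in the newest picture that a camera, given by its name, has taken for a name from the list of things; names that differ only in an ending like _2 or _b are one class to them, and where a whole thing is asked for, a point or a joint stands for the part that bears it (a point fixed in the world has none). Each returns a list of dicts, best first, with "conf" (0 to 1); they miss things now and then, are a little off and sometimes report something else, mostly with a low value. They report only what shows in the picture. A call takes as long as a camera call. They do not tell look-alikes from the thing itself.
- models.trace(camera, thing): "pixels" (480x640 bool, what is visible of it) and "point" ([column, row] in pixels, amid what is visible of it).
- models.spot_point(camera, thing): "point" ([column, row] in pixels: a listed point, or the origin of a listed thing).
The state is a dict: "time": time; "joints": joint angles; "joint_vel": joint speeds; "tau": joint torques, N m; "tool_pos": TCP position; "ee_rot": TCP orientation; "ft_force": force on the tool from outside, world axes, zero at the start; "ft_torque": the same for the moment, N m; "opening": finger opening in m.
Only numpy, scipy, OpenCV 4.12 (cv2) and the standard library are available. Lean on these libraries where they do the work, as an engineer would, in place of code of your own. Each camera call takes 0.05 s, during which the arm holds its last target.

## Working session

There is one attempt and no reset: what is moved stays moved. The work goes in short steps, each a Python script; the robot and the scene stay as the last script left them, time stands still between calls to the robot, and variables do not carry over. Pictures are saved under pics/ and viewed, and the job is handed in when it is done.

```bash
ls; mkdir -p pics
python3 - <<'E'
from cell import manip, readout, viewer, job, models
import cv2
for n in ("scene","top","wrist"):
    m=viewer.camera_model(n); print(n,m)
    im,d=viewer.read_camera(n); cv2.imwrite(f"pics/{n}0.png",im)
o=readout.get_obs(); print(o["time"],o["tool_pos"],o["ee_rot"],o["opening"])
E
```

```text
pics
scene {'fovy': 53.09469976850473, 'cx': 322.30505475182963, 'cy': 240.94393077635905, 'eye': array([-0.00826574,  0.73709409,  1.0731005 ]), 'attitude': array([ 0.1000788 , -0.28752114,  0.89402461, -0.32868802])}
top {'fovy': 53.01915156276061, 'cx': 321.50684339364443, 'cy': 238.02403186817548, 'eye': array([0.21822559, 0.03765523, 1.23782588]), 'attitude': array([ 0.07908285, -0.68849197,  0.71627654, -0.08168618])}
wrist {'fovy': 61.119132347209394, 'cx': 322.29206390900504, 'cy': 240.67941016440892, 'eye': array([ 0.31478948, -0.51720115,  0.37219459]), 'attitude': array([ 0.13732892,  0.82444405, -0.54137413, -0.09136101])}
0.15 [ 0.23791123 -0.55056557  0.24938677] [-5.17019297e-04  9.79283587e-01  2.02492936e-01 -9.13703709e-07] 0.08541076088868164
```

View pics/scene0.png

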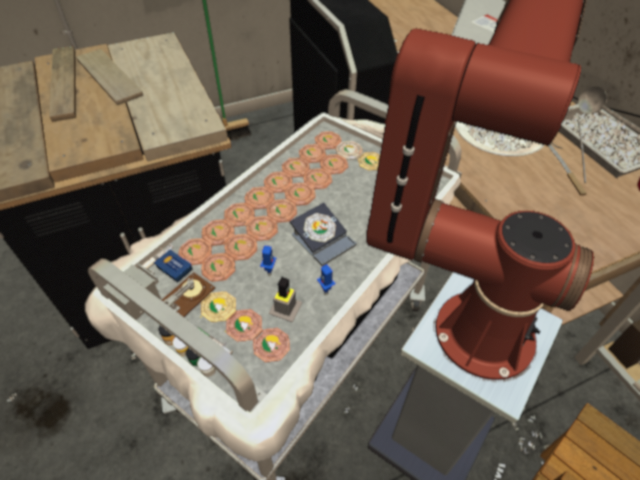

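View pics/top0.png

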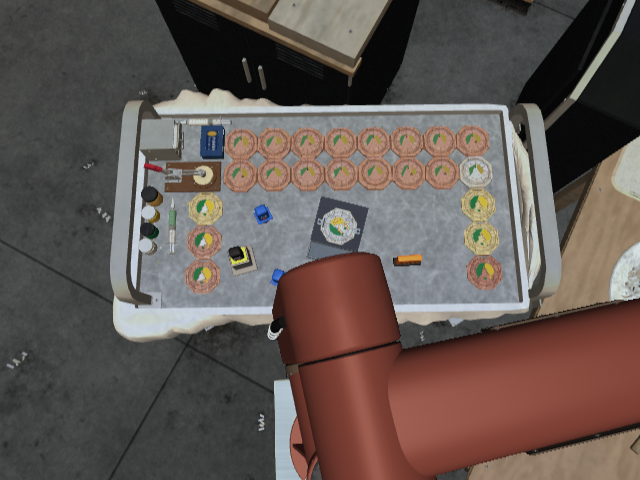

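View pics/wrist0.png

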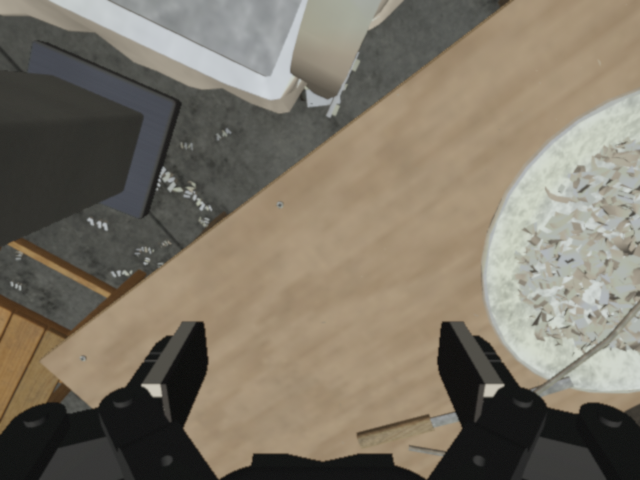

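The top view shows the block with the silver medal at (338,226) and the orange wiper at (407,260). The black and yellow gauge stands in its cradle at (240,258). Two things could be taken for the gauge: the blue look-alikes at (262,213) and (278,275). The medal could be confused with the other silver medal at (476,171), but the right one is the medal on the block. I choose the black and yellow gauge.

```bash
cat > h.py <<'E'
from cell import manip, readout, viewer, job, models
import numpy as np, cv2
from scipy.spatial.transform import Rotation as R
def q2R(q): return R.from_quat([q[1],q[2],q[3],q[0]])
def R2q(r):
    x,y,z,w=r.as_quat(); return [w,x,y,z]
class Cam:
    def __init__(s,n,read=True):
        s.n=n; s.m=viewer.camera_model(n); s.im,s.d=viewer.read_camera(n)
        s.f=240/np.tan(np.radians(s.m["fovy"])/2); s.Rm=q2R(s.m["attitude"]).as_matrix(); s.eye=np.array(s.m["eye"])
    def ray(s,u,v): return s.Rm@np.array([(u-s.m["cx"])/s.f,(v-s.m["cy"])/s.f,1.0])
    def atz(s,u,v,z):
        r=s.ray(u,v); return s.eye+r*(z-s.eye[2])/r[2]
    def dep(s,u,v):
        return s.eye+s.ray(u,v)*s.d[int(round(v)),int(round(u))]
    def cloud(s):
        v,u=np.mgrid[0:480,0:640]
        p=np.stack([(u-s.m["cx"])/s.f,(v-s.m["cy"])/s.f,np.ones_like(u,float)],-1)*s.d[...,None]
        return p@s.Rm.T+s.eye
    def proj(s,p):
        c=s.Rm.T@(np.array(p)-s.eye); return np.array([s.m["cx"]+s.f*c[0]/c[2],s.m["cy"]+s.f*c[1]/c[2]])
def down(yaw):
    # tool z down; tool y (jaw dir) = horizontal at angle yaw+90deg ; tool x at angle yaw
    x=np.array([np.cos(yaw),np.sin(yaw),0]); z=np.array([0,0,-1.]); y=np.cross(z,x)
    return R.from_matrix(np.stack([x,y,z],1))
E
python3 - <<'E'
from h import *
np.set_printoptions(precision=4,suppress=True)
c=Cam("top")
P=c.cloud()
for t in ["block","medal","wiper","cradle","gauge","chip0","medal_gold_30","jar_white","syringe_green"]:
    for r in models.trace("top",t)[:3]:
        m=r["pixels"]; u,v=r["point"]; q=P[m]; 
        print(t,round(r["conf"],2),np.round(r["point"]),m.sum(),c.dep(u,v),"max z",q[:,2].max())
print(readout.get_obs()["time"], down(0.4).as_matrix(), q2R(readout.get_obs()["ee_rot"]).as_matrix())
cv2.imwrite("pics/topcrop.png",cv2.resize(c.im[180:300,180:460],None,fx=2.8,fy=2.8,interpolation=cv2.INTER_CUBIC))
E
```

```text
block 0.84 [326. 237.] 1923 [0.4981 0.015  0.0374] max z 1.237825878570144
medal 0.93 [341. 228.] 947 [ 0.5197 -0.0239  0.0454] max z 1.237825878570144
wiper 0.83 [406. 261.] 236 [ 0.4254 -0.1811  0.0523] max z 1.237825878570144
cradle 0.92 [248. 265.] 370 [0.4338 0.2177 0.0334] max z 1.237825878570144
gauge 0.62 [408. 262.] 303 [ 0.4256 -0.1872  0.0431] max z 1.237825878570144
gauge 0.6 [263. 214.] 249 [0.5465 0.1678 0.1074] max z 1.237825878570144
gauge 0.52 [234. 257.] 231 [0.4407 0.2372 0.119 ] max z 1.237825878570144
medal_gold_30 0.87 [482. 239.] 917 [ 0.483  -0.3912  0.0091] max z 1.237825878570144
jar_white 0.67 [338. 226.] 938 [ 0.5221 -0.0151  0.0515] max z 1.237825878570144
jar_white 0.59 [145. 247.] 248 [0.4897 0.4766 0.0423] max z 0.04963605852401143
syringe_green 0.93 [170. 231.] 362 [0.5359 0.4211 0.0181] max z 1.237825878570144
0.65 [[ 0.9211  0.3894  0.    ]
 [ 0.3894 -0.9211  0.    ]
 [ 0.      0.     -1.    ]] [[ 0.918   0.3966  0.    ]
 [ 0.3966 -0.918  -0.0002]
 [-0.0001  0.0002 -1.    ]]
```

View pics/topcrop.png

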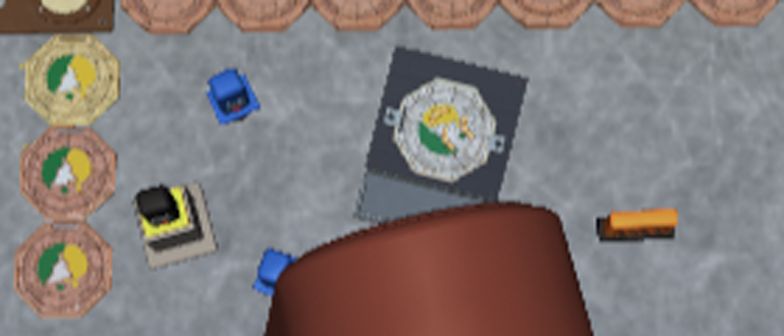

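Run:
```python
from h import *
np.set_printoptions(precision=4,suppress=True)
manip.move_to([0.43,-0.06,0.30],R2q(down(0.0)))
c=Cam("wrist"); cv2.imwrite("pics/w1.png",c.im)
np.savez("w1.npz",d=c.d,P=c.cloud(),im=c.im)
import pickle; pickle.dump(c.__dict__,open("w1.pkl","wb"))
o=readout.get_obs();print(o["time"],o["joints"],o["tool_pos"],c.eye)
for t in ["medal","wiper","cradle","gauge","chip0","block"]:
    for r in models.trace("wrist",t)[:3]:
        u,v=r["point"];print(t,round(r["conf"],2),np.round(r["point"]),r["pixels"].sum(),c.dep(u,v))
for t in ["spot","medal","wiper","block"]:
    for r in models.spot_point("wrist",t)[:2]:
        u,v=r["point"];print("pt",t,round(r["conf"],2),np.round(r["point"],1),c.dep(u,v))
print(readout.get_obs()["time"])
```

```text
2.6167 [-0.443  -0.3826 -0.2569  1.6967 -0.0001  2.6994] [ 0.4301 -0.0606  0.2999] [ 0.5138 -0.0604  0.4227]
medal 0.9 [275.  86.] 8047 [ 0.5261 -0.019   0.0452]
wiper 0.62 [454. 188.] 2285 [ 0.4375 -0.1814  0.0533]
cradle 0.91 [ 35. 163.] 4294 [0.4573 0.2138 0.0322]
gauge 0.95 [32. 45.] 3386 [0.5534 0.159  0.0848]
gauge 0.82 [107. 239.] 2857 [0.4031 0.1226 0.0964]
chip0 0.7 [263.  70.] 170 [ 0.5379 -0.0104  0.053 ]
chip0 0.61 [296.  89.] 214 [ 0.5229 -0.0376  0.0517]
chip0 0.52 [275. 100.] 172 [ 0.5142 -0.0191  0.0476]
block 0.96 [262. 136.] 16421 [ 0.4827 -0.0034  0.0314]
pt spot 0.62 [266.1  71.3] [ 0.537  -0.013   0.0532]
pt medal 0.6 [272.7  89.5] [ 0.5228 -0.0175  0.0491]
pt wiper 0.64 [444.9 181.4] [ 0.4406 -0.1776  0.0363]
3.1167
```

View pics/w1.png

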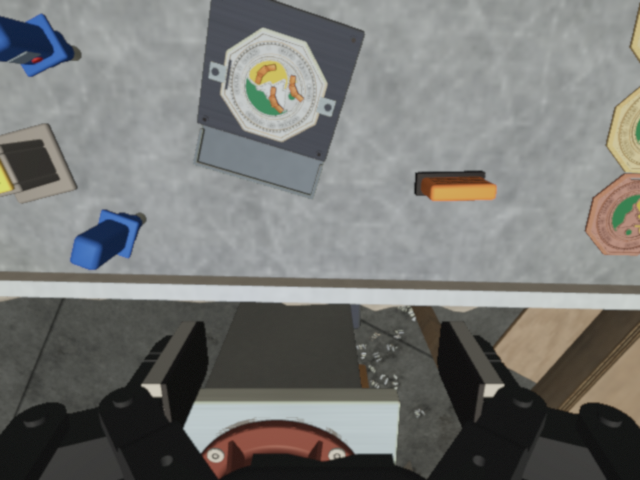

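The view shows the medal at (273,89) with three orange curls on it at (263,70), (296,89) and (275,100). The wiper is at (455,187) with its rib along y. The cradle is at (35,163), and the blue look-alikes are at (32,45) and (107,239).

Run:
```python
from h import *
import pickle
np.set_printoptions(precision=4,suppress=True)
c=Cam.__new__(Cam); c.__dict__=pickle.load(open("w1.pkl","rb"))
P=c.cloud()
def rect(m,name):
    q=P[m]; r=cv2.minAreaRect(q[:,:2].astype(np.float32)*1000); print(name,m.sum(),r,q.mean(0)); return r
near=lambda x,y,r:(np.hypot(P[...,0]-x,P[...,1]-y)<r)
m=near(.43,-.185,.06)&(P[...,2]>.048)&(P[...,2]<.065); rect(m,"rib top")
m=near(.43,-.185,.06)&(P[...,2]>.007)&(P[...,2]<.065); rect(m,"wiper all")
hsv=cv2.cvtColor(c.im,cv2.COLOR_BGR2HSV)
print(np.median(P[near(.43,-.3,.03)][:,2]), "tray z")
# plate plane
m=near(.525,-.018,.05)
q=P[m]; 
for _ in range(3):
    ctr=q.mean(0); n=np.linalg.svd(q-ctr,full_matrices=False)[2][2]; n*=np.sign(n[2]); e=(q-ctr)@n; q=q[abs(e)<.003]
print("plane n",n,np.degrees(np.arccos(n[2])),"yaw(upslope dir)",np.degrees(np.arctan2(-n[1],-n[0])),"ctr",ctr)
# dark plate in image: pixels
bl=near(.5,-.01,.11)&(P[...,2]>.012)
rect(bl,"block>12mm")
bl=near(.52,-.015,.11)&(P[...,2]>.027)
r=rect(bl,"plate>27mm")
# per-plane-projected
t=[cv2.boxPoints(r)]; print(t)
```

```text
rib top 1132 ((433.57568359375, -190.5531463623047), (16.33987045288086, 61.228271484375), 0.9155508279800415) [ 0.4343 -0.1899  0.0531]
wiper all 2132 ((433.9391784667969, -190.94070434570312), (23.61723518371582, 70.29212951660156), 1.788586139678955) [ 0.4369 -0.1866  0.0384]
0.00013069535984991387 tray z
plane n [-0.3959  0.4566  0.7967] 37.17978270818445 yaw(upslope dir) -49.074964502382706 ctr [ 0.5285 -0.0178  0.0457]
block>12mm 50231 ((500.7677307128906, -32.65374755859375), (169.69505310058594, 166.87393188476562), 73.28203582763672) [ 0.4796 -0.0273  0.2236]
plate>27mm 48126 ((504.511474609375, -19.944351196289062), (172.34857177734375, 152.67982482910156), 1.440527081489563) [ 0.4811 -0.0259  0.2236]
[array([[416.4453,  54.2051],
       [420.2836, -98.4265],
       [592.5776, -94.0938],
       [588.7394,  58.5378]], dtype=float32)]
```

Run:
```python
import cv2
im=cv2.imread("pics/w1.png"); cv2.imwrite("pics/w1c.png",cv2.resize(im[0:210,190:350],None,fx=3.75,fy=2.8*1.0,interpolation=cv2.INTER_CUBIC) if 0 else cv2.resize(im[0:200,190:350],None,fx=3,fy=3,interpolation=cv2.INTER_CUBIC))
```

```text
(no output)
```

View pics/w1c.png

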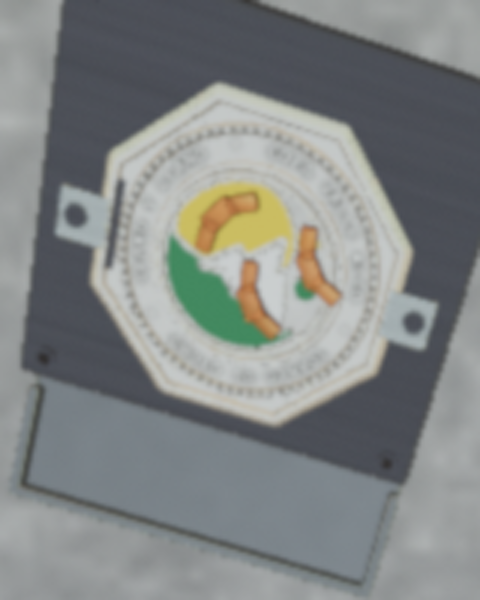

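Run:
```python
from h import *
import pickle
from scipy.optimize import least_squares
np.set_printoptions(precision=4,suppress=True)
c=Cam.__new__(Cam); c.__dict__=pickle.load(open("w1.pkl","rb"))
P=c.cloud(); ok=(c.d>0)&(P[...,2]<.1)
near=lambda x,y,r:(np.hypot(P[...,0]-x,P[...,1]-y)<r)&ok
q=P[near(.525,-.018,.05)]; 
for _ in range(4):
    ctr=q.mean(0); n=np.linalg.svd(q-ctr,full_matrices=False)[2][2]; n*=np.sign(n[2]); e=(q-ctr)@n; q=q[abs(e)<.003]
print("plane n",n,np.degrees(np.arccos(n[2])),"yaw",np.degrees(np.arctan2(-n[1],-n[0])),"ctr",ctr)
def rect(m,name):
    q=P[m]; r=cv2.minAreaRect(q[:,:2].astype(np.float32)*1000); print(name,m.sum(),r,q.mean(0)); return r
r=rect(near(.52,-.015,.12)&(P[...,2]>.027),"plate")
r=rect(near(.5,-.015,.12)&(P[...,2]>.010),"block")
r=rect(near(.5,-.015,.12)&(P[...,2]>.004),"block")
# medal by spot circle: silver mask threshold -> minAreaRect of points on plane
hsv=cv2.cvtColor(c.im,cv2.COLOR_BGR2HSV)
import sys
# plate corners at picture (crop/3 + 190,0)
for name,(a,b) in {"clipL":(82,215),"clipR":(410,322),"plate front left":(22,368),"front right":(405,485),"gutL":(22,487),"gutR":(362,585)}.items():
    u,v=190+a/3,b/3
    ray=c.ray(u,v); t=((ctr-c.eye)@n)/(ray@n); print(name,u,v,"plane",c.eye+t*ray,"depth",c.dep(u,v))
oct_=np.array([(218,82),(348,127),(412,250),(378,375),(277,427),(160,387),(92,282),(110,152)])/3.+[190,0]
pts=[]
for u,v in oct_:
    ray=c.ray(u,v); pts.append(c.eye+((ctr-c.eye)@n)/(ray@n)*ray)
pts=np.array(pts); print("oct centre",pts.mean(0)); print(np.linalg.norm(pts-pts.mean(0),axis=1), np.linalg.norm(pts-np.roll(pts,1,0),axis=1))
```

```text
plane n [-0.2436  0.072   0.9672] 14.712441963064737 yaw -16.459858426677393 ctr [ 0.5282 -0.0182  0.0453]
plate 20010 ((531.6043701171875, -19.162155151367188), (126.1140365600586, 115.56906127929688), 73.27642822265625) [ 0.5339 -0.0207  0.0466]
block 20878 ((511.17840576171875, -12.992439270019531), (126.10485076904297, 158.24288940429688), 73.24617767333984) [ 0.5302 -0.0194  0.0453]
block 25134 ((498.98681640625, -9.411689758300781), (126.46895599365234, 183.66217041015625), 73.43746948242188) [ 0.5178 -0.0154  0.0388]
clipL 217.33333333333334 71.66666666666667 plane [0.5373 0.0302 0.044 ] depth [0.5371 0.0293 0.048 ]
clipR 326.66666666666663 107.33333333333333 plane [ 0.5081 -0.0641  0.0437] depth [ 0.5082 -0.0641  0.0473]
plate front left 197.33333333333334 122.66666666666667 plane [0.4944 0.0555 0.0314] depth [ 0.4929  0.0648 -0.    ]
front right 325.0 161.66666666666666 plane [ 0.4586 -0.0628  0.0311] depth [ 0.4543 -0.063   0.0003]
gutL 197.33333333333334 162.33333333333334 plane [0.4566 0.0622 0.0213] depth [0.4557 0.064  0.0154]
gutR 310.6666666666667 195.0 plane [ 0.424  -0.0485  0.0214] depth [ 0.4226 -0.0483  0.0151]
oct centre [ 0.5234 -0.0172  0.0441]
[0.048  0.0475 0.0477 0.0485 0.0483 0.0472 0.0476 0.0479] [0.0365 0.0366 0.0363 0.0376 0.0361 0.0377 0.0354 0.0367]
```

```bash
cat >> h.py <<'E'
YB=np.radians(-16.8); T=np.radians(15)
mx=np.array([np.cos(YB)*np.cos(T),np.sin(YB)*np.cos(T),np.sin(T)]); my=np.array([-np.sin(YB),np.cos(YB),0]); mn=np.cross(mx,my)
FC=np.array([.5238,-.0172,.0448])   # face centre
def mp(x,y,z): return FC+mx*x+my*y+mn*z
RM=R.from_matrix(np.stack([-my,-mx,-mn],1))  # tool on the face, jaw along slope
E
python3 - <<'E'
from h import *
np.set_printoptions(precision=3,suppress=True)
for x,z in [(.044,.12),(.044,.04),(.0,.04),(-.062,.041),(-.062,.12)]:
    p=mp(x,-.003,z); print(p,manip.inverse_kinematics(p,R2q(RM)))
psi=np.radians(1.3); q=R2q(down(-np.pi/2+psi))
print(manip.inverse_kinematics([.4338,-.1907,.04],q))
manip.move_to([.4338,-.1907,.13],q)
manip.move_linear([.4338,-.1907,.040],q,rate=.12)
c=Cam("wrist"); cv2.imwrite("pics/w2.png",c.im)
manip.set_gripper(0.0,45)
o=readout.get_obs(); print(o["time"],o["opening"],o["tool_pos"],o["ft_force"])
E
```

```text
[ 0.534 -0.023  0.172] [-0.288 -0.438 -0.558  1.189 -0.001 -1.566]
[ 0.554 -0.029  0.095] [-0.288 -0.337 -0.621  1.025 -0.001 -1.566]
[ 0.513 -0.017  0.083] [-0.288 -0.479 -0.749  1.039 -0.001 -1.565]
[0.455 0.    0.068] [-0.287 -0.711 -0.929  1.091 -0.002 -1.565]
[0.436 0.006 0.145] [-0.286 -0.813 -0.849  1.273 -0.002 -1.564]
[-0.691 -0.216 -0.596  1.19   0.    -2.285]
8.8167 0.01516597066783133 [ 0.434 -0.191  0.04 ] [0.004 0.174 2.016]
```

View pics/w2.png

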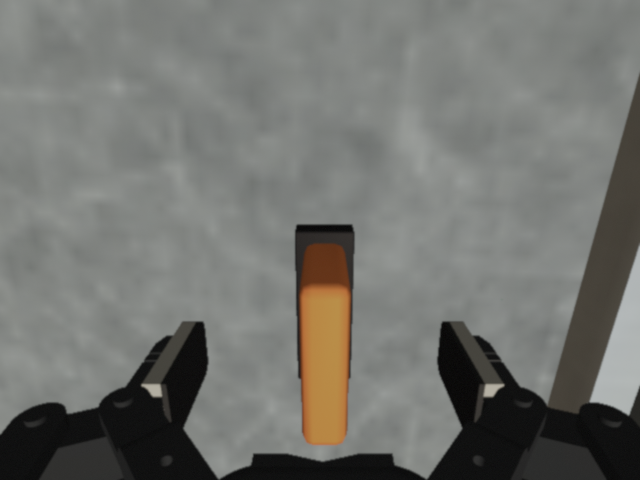

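The rib sits centred between the pads and the grip closed to 15 mm on it. Next I lift it, carry it over the medal and touch down up the slope from the curls.

Run:
```python
from h import *
np.set_printoptions(precision=4,suppress=True)
q=R2q(RM)
p=readout.get_obs()["tool_pos"]
manip.move_linear([p[0],p[1],.14],rate=.2)
manip.move_to(mp(.044,-.003,.10),q)
manip.move_linear(mp(.044,-.003,.048),q,rate=.12)
c=Cam("wrist"); cv2.imwrite("pics/w3.png",c.im)
f0=readout.get_obs()["ft_force"]
hit=manip.move_linear(mp(.044,-.003,.034),q,rate=.015,threshold=3)
o=readout.get_obs(); d=q2R(o["ee_rot"]).inv()*RM
print(hit,o["time"],o["ft_force"]-f0,"height above face (minus40)",(o["tool_pos"]-FC)@mn-.040,(o["tool_pos"]-FC)@mx,(o["tool_pos"]-FC)@my,o["opening"])
c=Cam("top"); cv2.imwrite("pics/t3.png",cv2.resize(c.im[160:300,240:440],None,fx=4,fy=4))
```

```text
True 11.4667 [-0.1007  0.9764  4.8212] height above face (minus40) 0.0014376539159018376 0.04414895335863784 -0.0029446509221594083 0.015407378804630166
```

View pics/w3.png

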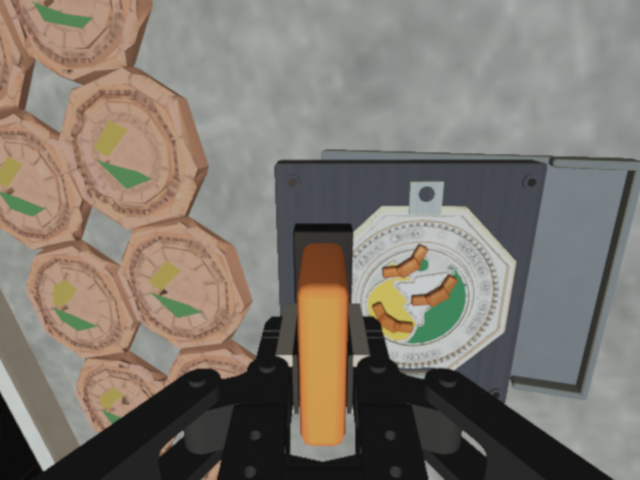

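View pics/t3.png

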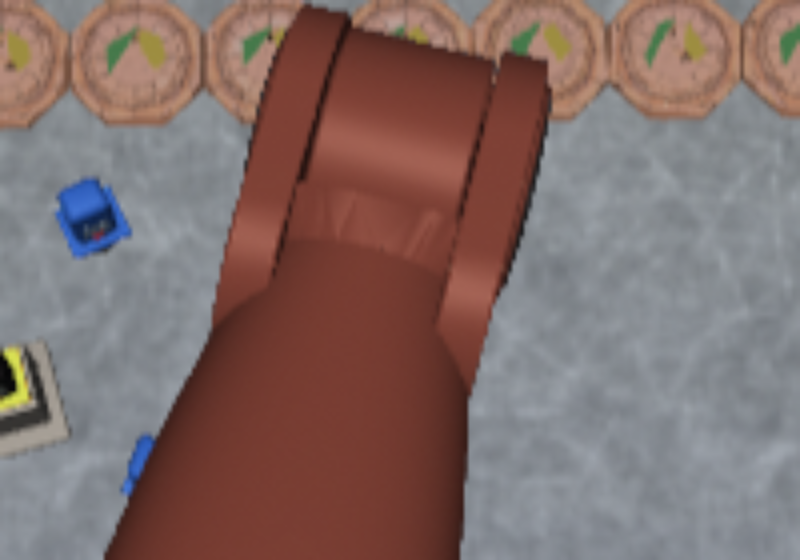

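The scraper sits square to the plate, up the slope from all three curls at (405,262), (435,292) and (392,318). It touched the face 1.4 mm higher than my estimate. Now I sweep down the slope.

Run:
```python
from h import *
np.set_printoptions(precision=4,suppress=True)
q=R2q(RM)
h=.0414+.0006
manip.move_linear(mp(.044,-.003,h),q,rate=.02)
f0=readout.get_obs()["ft_force"]
manip.move_linear(mp(-.064,-.003,h),q,rate=.05)
o=readout.get_obs(); print(o["time"],o["ft_force"]-f0,o["opening"])
c=Cam("wrist"); cv2.imwrite("pics/w4.png",c.im)
manip.move_linear(mp(-.05,-.003,.085),q,rate=.15)
c=Cam("wrist"); cv2.imwrite("pics/w5.png",c.im)
for r in models.trace("wrist","chip0")[:4]:
    u,v=r["point"];p=c.dep(u,v);print(round(r["conf"],2),np.round(r["point"]),p,np.linalg.norm(p-mp(0,0,-.008)))
print(readout.get_obs()["time"])
```

```text
14.075 [-0.1185 -0.3639  0.4129] 0.015265749320362213
0.81 [351. 211.] [ 0.4007 -0.0706  0.2325] 0.23797593416585303
14.675
```

View pics/w5.png

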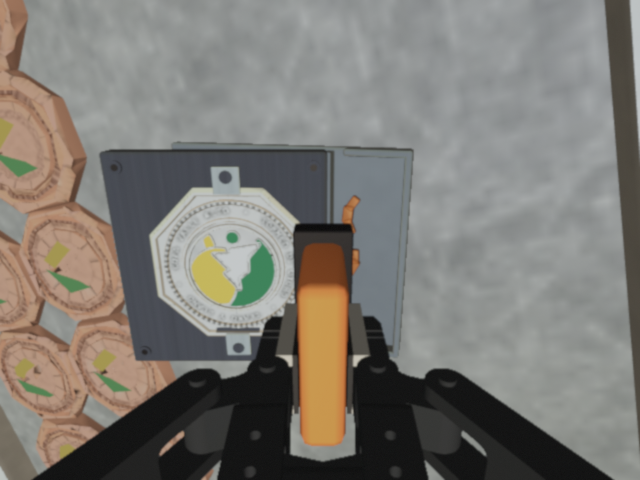

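Run:
```python
from h import *
np.set_printoptions(precision=4,suppress=True)
q=R2q(RM)
manip.move_linear(mp(.04,.03,.12),q,rate=.25)
c=Cam("wrist"); cv2.imwrite("pics/w6.png",c.im)
for r in models.trace("wrist","chip0")[:4]:
    u,v=r["point"];p=c.dep(u,v);print(round(r["conf"],2),np.round(r["point"]),p,np.linalg.norm(p-mp(0,0,-.008)))
print(readout.get_obs()["time"])
```

```text
0.91 [488. 150.] [ 0.4601 -0.024   0.0117] 0.07064187269666428
0.85 [483. 199.] [0.4684 0.0065 0.0121] 0.06714876835682161
0.83 [479. 184.] [ 0.4689 -0.0043  0.0132] 0.06317133215091796
0.52 [584. 442.] [0.4312 0.2067 0.0081] 0.24537619647629708
15.3333
```

View pics/w6.png

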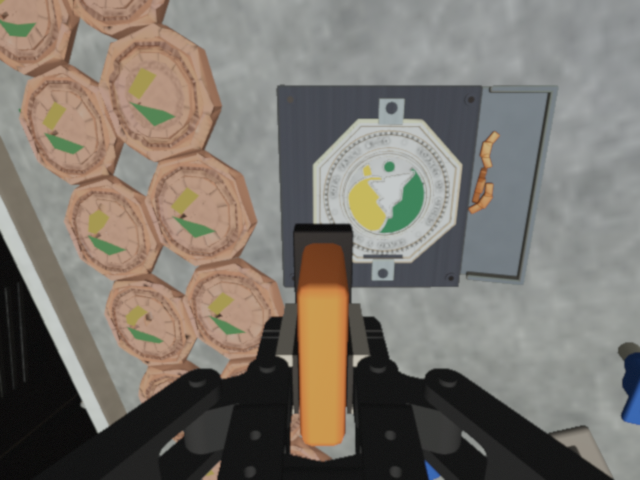

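All three curls lie in the gutter at (488,150), (479,184) and (483,199), at z about 0.012, and the medal is clear. I'll also measure the medal from this view, then set the scraper back down.

Run:
```python
from h import *
import pickle
np.set_printoptions(precision=4,suppress=True)
c=Cam("wrist"); pickle.dump(c.__dict__,open("w7.pkl","wb"))
for t in ["spot","medal"]:
    for r in models.spot_point("wrist",t)[:2]:
        u,v=r["point"]
        ray=c.ray(u,v); f=FC+mn*.0014; p=c.eye+ray*((f-c.eye)@mn)/(ray@mn)
        print(t,r["conf"],r["point"],p,"medal xy",(p-FC)@mx,(p-FC)@my,"depth",c.dep(u,v))
psi=np.radians(1.3); q=R2q(down(-np.pi/2+psi))
manip.move_to([.4338,-.1907,.10],q)
f0=readout.get_obs()["ft_force"]
manip.move_linear([.4338,-.1907,.046],q,rate=.12)
hit=manip.move_linear([.4338,-.1907,.036],q,rate=.02,threshold=3)
o=readout.get_obs(); print(hit,o["tool_pos"],o["ft_force"])
manip.set_gripper(0.085)
manip.move_linear([.4338,-.1907,.14],q,rate=.2)
c=Cam("wrist"); cv2.imwrite("pics/w8.png",c.im)
print(readout.get_obs()["time"])
```

```text
spot 0.61 [366.7, 206.6] [ 0.5349 -0.0134  0.0488] medal xy 0.010202663546808736 0.006880728930584759 depth [ 0.5353 -0.0129  0.0467]
medal 0.74 [473.7, 184.1] [ 0.4722 -0.0088  0.0324] medal xy -0.053237825761921875 -0.006910936267369459 depth [ 0.4711 -0.0036  0.0067]
medal 0.63 [382.0, 194.3] [ 0.5244 -0.0181  0.0465] medal xy 0.001266216456255161 -0.0007244594892078502 depth [ 0.5246 -0.018   0.0456]
True [ 0.4342 -0.1911  0.04  ] [-1.0134  0.3869  5.1853]
18.7917
```

View pics/w8.png

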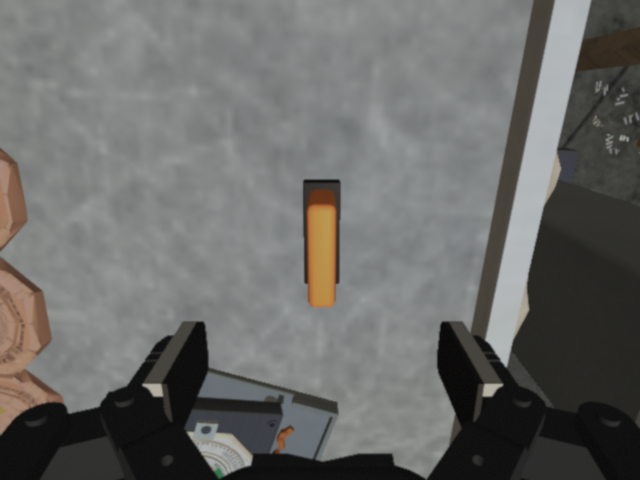

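Run:
```python
from h import *
import pickle
np.set_printoptions(precision=4,suppress=True)
c=Cam.__new__(Cam); c.__dict__=pickle.load(open("w7.pkl","rb"))
FC=FC+mn*.0014
def onf(u,v,dz=0):
    ray=c.ray(u,v); f=FC+mn*dz; p=c.eye+ray*((f-c.eye)@mn)/(ray@mn); return np.array([(p-FC)@mx,(p-FC)@my])*1000
im=c.im
hsv=cv2.cvtColor(im,cv2.COLOR_BGR2HSV)
m=cv2.inRange(hsv,(18,90,80),(35,255,255)); m[:150]=0;m[250:]=0;m[:,:330]=0;m[:,410:]=0
n,l,s,ce=cv2.connectedComponentsWithStats(m)
for i in range(1,n):
    if s[i,4]>30: print(s[i],ce[i],onf(*ce[i]))
print("face corners (offset vs centre)")
crop=im[70:300,270:500]; cv2.imwrite("pics/w7c.png",cv2.resize(crop,None,fx=2.6,fy=2.6,interpolation=cv2.INTER_CUBIC))
P=c.cloud(); ok=(c.d>0)
Q=(P-FC); zz=Q@mn; xx=Q@mx; yy=Q@my
mm=ok&(np.hypot(xx,yy)<.035)&(abs(zz)<.01); print("face height vs contact plane",np.median(zz[mm])*1000)
A=np.c_[xx[mm],yy[mm],np.ones(mm.sum())]; print("residual slope",np.linalg.lstsq(A,zz[mm],rcond=None)[0])
mm=ok&(abs(yy)<.03)&(abs(zz+.0)<.01)
for a,b in [(388,107),(382,272),(276,87),(481,87),(458,287)]: print((a,b),onf(a,b,-.0005))
```

```text
[362 166   8  10  54] [365.2037 170.8889] [ 11.8691 -14.7929]
[ 348  178   36   53 1175] [364.4281 206.0579] [11.5957  6.5417]
face corners (offset vs centre)
face height vs contact plane -1.8446517311174078
residual slope [-0.0022  0.0053 -0.0018]
(388, 107) [  0.2287 -50.6294]
(382, 272) [-1.2724 50.2901]
(276, 87) [ 62.8787 -61.1257]
(481, 87) [-50.8553 -61.2006]
(458, 287) [-51.4286  60.9777]
```

View pics/w7c.png

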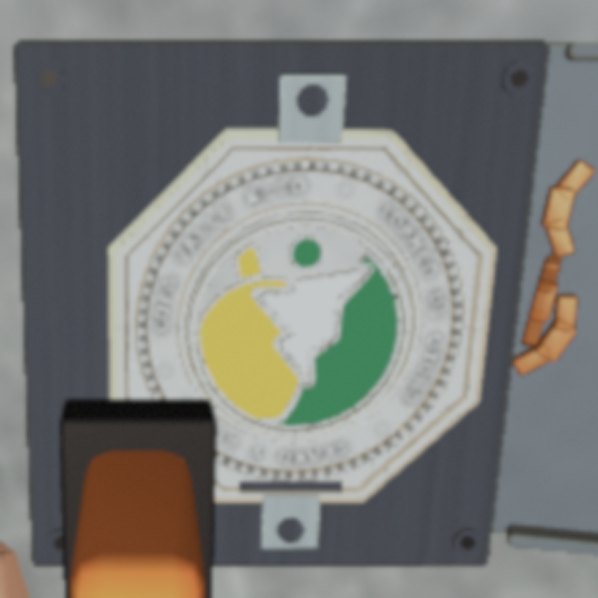

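The scraper stands on the tray at (321,245), released. The curls are still in the gutter. The medal frame agrees to about 1 mm, with the clips at y = ±50.5 and the front edge at x = -51. Next I look at the gauge.

Run:
```python
from h import *
import pickle
np.set_printoptions(precision=4,suppress=True)
p=readout.get_obs()["tool_pos"]
manip.move_to([.49,.20,.29],R2q(down(np.pi)))
c=Cam("wrist"); cv2.imwrite("pics/w9.png",c.im); pickle.dump(c.__dict__,open("w9.pkl","wb"))
o=readout.get_obs(); print(o["time"],o["joints"],o["tool_pos"])
P=c.cloud(); ok=(c.d>0)
def near(x,y,r): return ok&(np.hypot(P[...,0]-x,P[...,1]-y)<r)
def rect(m,n):
    q=P[m]; print(n,m.sum(),cv2.minAreaRect(q[:,:2].astype(np.float32)*1000) if m.sum()>5 else None,q.mean(0))
m=near(.44,.225,.045)
rect(m&(P[...,2]>.114)&(P[...,2]<.14),"top")
rect(m&(P[...,2]>.068)&(P[...,2]<.14),">68")
rect(m&(P[...,2]>.057)&(P[...,2]<.14),">57")
for t in ["gauge","cradle"]:
    for r in models.trace("wrist",t)[:3]: print(t,r["conf"],r["point"],c.dep(*r["point"]))
```

```text
20.925 [ 0.1393 -0.0985 -0.0335  1.6363 -0.0001  0.1396] [0.49   0.1996 0.2896]
top 1274 ((452.2013854980469, 236.268798828125), (24.01966667175293, 28.087772369384766), 13.41279411315918) [0.4513 0.2357 0.1228]
>68 2288 ((452.2088623046875, 236.34390258789062), (36.12276077270508, 39.980072021484375), 13.64041805267334) [0.4485 0.2332 0.1029]
>57 2936 ((452.0950622558594, 236.40841674804688), (42.89030456542969, 47.1766471862793), 14.065465927124023) [0.4477 0.2329 0.0944]
gauge 0.93 [293.5, 271.6] [0.5426 0.1756 0.0947]
gauge 0.8 [242.5, 83.6] [0.3943 0.1445 0.1098]
gauge 0.7 [366.7, 160.6] [0.4455 0.2313 0.1232]
cradle 0.79 [347.6, 132.9] [0.4332 0.2231 0.0289]
```

View pics/w9.png

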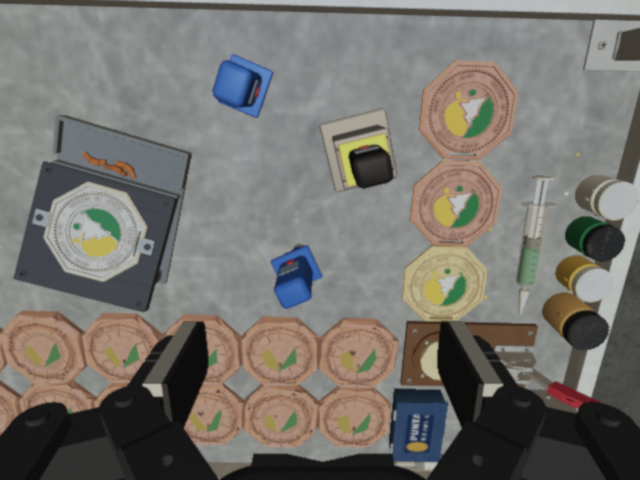

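The black and yellow gauge is at (370,163), and the two blue ones at (240,85) and (295,275) are the look-alikes. From depth, the gauge axis is at (0.4522, 0.2363) with a yaw of 13.6°, and its footprint matches 24 x 28 mm.

```bash
cat >> h.py <<'E'
RG=R.from_matrix(np.stack([-mx,my,-mn],1))  # tool for gauge on the face, jaw across slope
FC2=FC+mn*.0014
def mp2(x,y,z): return FC2+mx*x+my*y+mn*z
E
python3 - <<'E'
from h import *
import pickle
np.set_printoptions(precision=4,suppress=True)
for z in (.092,.2): print(manip.inverse_kinematics(mp2(.0123,.0069,z),R2q(RG)))
g=np.array([.4522,.2363]); q=R2q(down(np.pi+np.radians(13.6)))
manip.move_to([*g,.19],q)
c=Cam("wrist"); cv2.imwrite("pics/w10.png",c.im)
manip.move_linear([*g,.105],q,rate=.12)
c=Cam("wrist"); cv2.imwrite("pics/w11.png",c.im)
o=readout.get_obs(); print(o["time"],o["joints"],o["tool_pos"])
E
```

```text
[-0.2643 -0.5013 -0.665   1.1454 -0.0075  0.028 ]
[-0.2622 -0.5863 -0.5338  1.3616 -0.008   0.0299]
22.5083 [ 0.2246 -0.1478 -0.4129  1.304  -0.     -0.0126] [0.453  0.2364 0.1061]
```

View pics/w11.png

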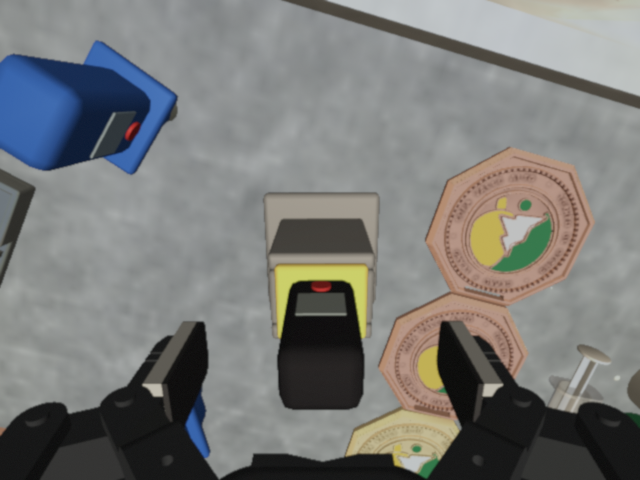

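The gauge is centred between the jaws at (321,370). I grip it and draw it straight up.

Run:
```python
from h import *
np.set_printoptions(precision=4,suppress=True)
manip.set_gripper(0.0,60)
o=readout.get_obs(); print(o["time"],o["opening"],o["tool_pos"],o["ft_force"])
p=o["tool_pos"]
manip.move_linear([p[0],p[1],p[2]+.085],rate=.1)
o=readout.get_obs(); print(o["time"],o["opening"],o["tool_pos"],o["ft_force"])
c=Cam("wrist"); cv2.imwrite("pics/w12.png",c.im)
manip.move_to(mp2(.0123,.0069,.135),R2q(RG))
manip.wait(.3)
c=Cam("wrist"); cv2.imwrite("pics/w13.png",c.im)
c=Cam("scene"); cv2.imwrite("pics/s13.png",cv2.resize(c.im[140:340,200:440],None,fx=3.3,fy=3,interpolation=cv2.INTER_CUBIC))
for r in models.spot_point("scene","gauge_tip")[:2]: print(r)
print("expect tip at",c.proj(mp2(.0123,.0069,.043)), readout.get_obs()["ft_force"],readout.get_obs()["time"])
```

```text
23.0667 0.027329788656562607 [0.4523 0.2363 0.1053] [-1.8863 -0.0734  2.5951]
24.0667 0.027524395821987284 [0.452  0.2363 0.1895] [ 0.102  -0.0564 -0.1678]
{'point': [284.8, 308.6], 'conf': 0.56}
expect tip at [318.1546 216.4922] [ 0.8023 -0.2275 -1.8225] 25.5333
```

View pics/w13.png

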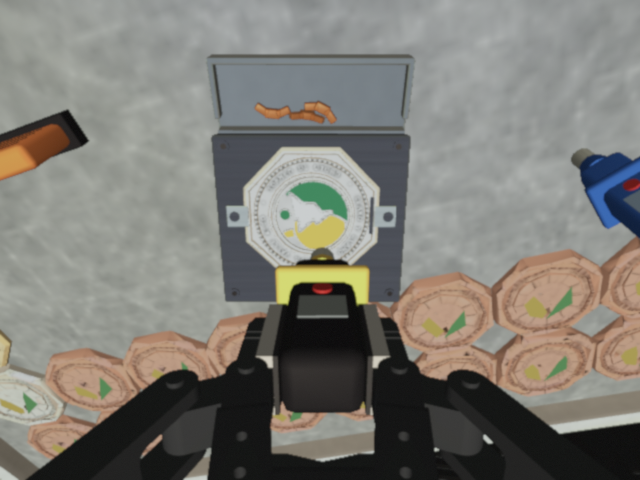

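View pics/s13.png

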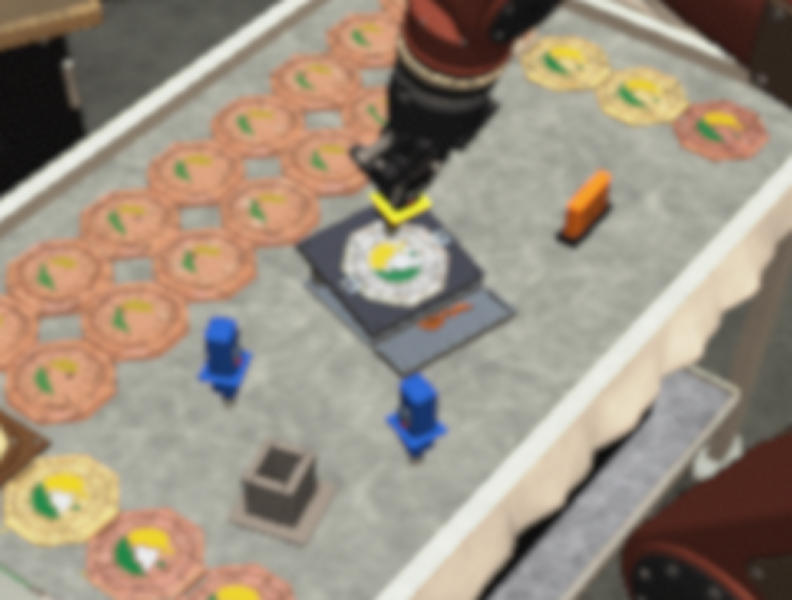

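The gauge hangs straight in the jaws, with its sleeve at (322,254) above the yellow field at (322,233). The cradle is empty. I descend to about 8 mm and check.

Run:
```python
from h import *
np.set_printoptions(precision=4,suppress=True)
manip.move_linear(mp2(.0123,.0069,.100),R2q(RG),rate=.08)
manip.wait(.3)
c=Cam("wrist"); cv2.imwrite("pics/w14.png",cv2.resize(c.im[150:350,200:440],None,fx=3.3,fy=3,interpolation=cv2.INTER_CUBIC))
o=readout.get_obs(); print(o["time"],o["ft_force"],((o["tool_pos"]-FC2)@mx,(o["tool_pos"]-FC2)@my,(o["tool_pos"]-FC2)@mn), (q2R(o["ee_rot"]).inv()*RG).magnitude())
print("proj tip expected",c.proj(mp2(.0123,.0069,.008)),"spot",c.proj(mp2(.0125,.007,0)))
for t in ["gauge_tip","spot","medal"]:
  for r in models.spot_point("wrist",t)[:2]: print(t,r)
```

```text
26.475 [ 0.1603  0.588  -0.9169] (np.float64(0.012573991918576331), np.float64(0.006927598886469858), np.float64(0.10034030043319361)) 0.0006275836349256754
proj tip expected [321.7393 257.4414] spot [321.9208 252.7973]
gauge_tip {'point': [613.8, 160.6], 'conf': 0.72}
spot {'point': [321.9, 250.5], 'conf': 0.75}
medal {'point': [311.9, 230.0], 'conf': 0.64}
```

View pics/w14.png

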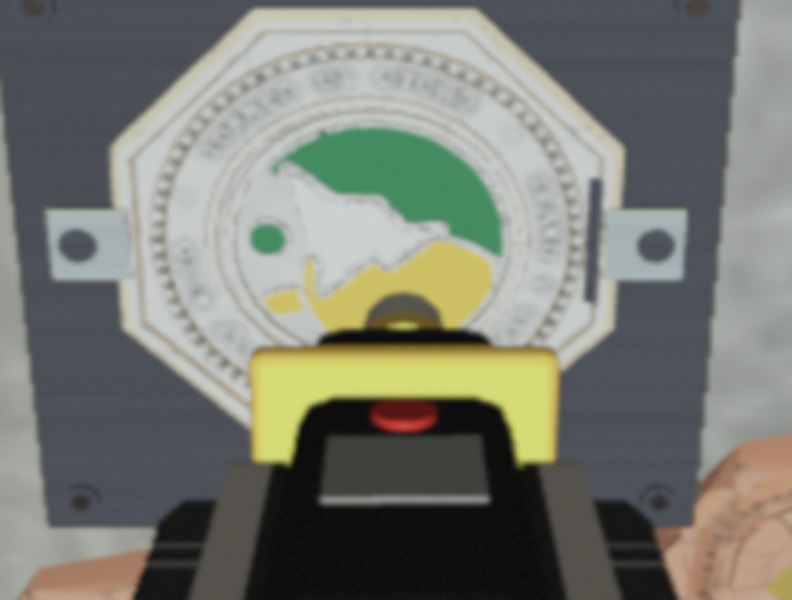

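Run:
```python
from h import *
np.set_printoptions(precision=2,suppress=True)
c=Cam("wrist")
for p in [(.0123-.0065,.0069,.008),(.0125,.007,0),(0,0,0)]: print(p,c.proj(mp2(*p)))
q=R2q(RG); F0=np.mean([readout.get_obs()["ft_force"]@mn for _ in range(3)])
z=.100
while z>.083:
    z-=.001
    manip.move_linear(mp2(.0121,.0069,z),q,rate=.02); manip.wait(.12)
    o=readout.get_obs(); f=o["ft_force"]@mn-F0
    print(round(z,4),round((o["tool_pos"]-FC2)@mn,5),round(f,2),o["ft_force"])
    if f>3.9: break
print(o["time"])
```

```text
(0.0058000000000000005, 0.0069, 0.008) [321.76 247.35]
(0.0125, 0.007, 0) [321.94 253.45]
(0, 0, 0) [309.8  233.16]
0.099 0.09895 1.16 [-0.03 -0.44 -1.46]
0.098 0.09796 1.02 [-0.14 -0.29 -1.65]
0.097 0.097 1.04 [ 0.36 -0.05 -1.52]
0.096 0.096 1.2 [ 0.12  0.45 -1.45]
0.095 0.09503 2.82 [-1.04 -0.24 -0.02]
0.094 0.094 1.55 [ 0.78 -0.05 -0.88]
0.093 0.09298 0.99 [-0.7   0.2  -1.86]
0.092 0.0922 3.66 [-1.05 -0.35  0.86]
0.091 0.09108 4.12 [-0.42  0.8   1.41]
29.975
```

The sleeve started to move at about z = 0.0925. The foot's near edge showed at row 248 against 247 predicted. I press on about 4 mm more, averaging the force.

Run:
```python
from h import *
np.set_printoptions(precision=2,suppress=True)
q=R2q(RG)
for z in (.090,.089,.0882,.0876):
    manip.move_linear(mp2(.0121,.0069,z),q,rate=.02); manip.wait(.15)
    fs=[]
    for _ in range(6):
        o=readout.get_obs(); fs.append(o["ft_force"]@mn); manip.wait(.05)
    print(z,round((o["tool_pos"]-FC2)@mn,5),"mean",np.mean(fs),"sd",np.std(fs))
c=Cam("wrist"); cv2.imwrite("pics/w15.png",cv2.resize(c.im[150:350,200:440],None,fx=3.3,fy=3,interpolation=cv2.INTER_CUBIC))
print(readout.get_obs()["time"],(q2R(o["ee_rot"]).inv()*RG).magnitude(),o["opening"])
```

```text
0.09 0.09009 mean 2.1861260646134846 sd 0.2577160180728553
0.089 0.08909 mean 2.656682585096943 sd 0.439738185041347
0.0882 0.08823 mean 3.24251812631206 sd 0.22185269061004642
0.0876 0.08765 mean 3.1028939515450165 sd 0.39983891696958923
32.825 0.00012035288982082063 0.027428487034116798
```

View pics/w15.png

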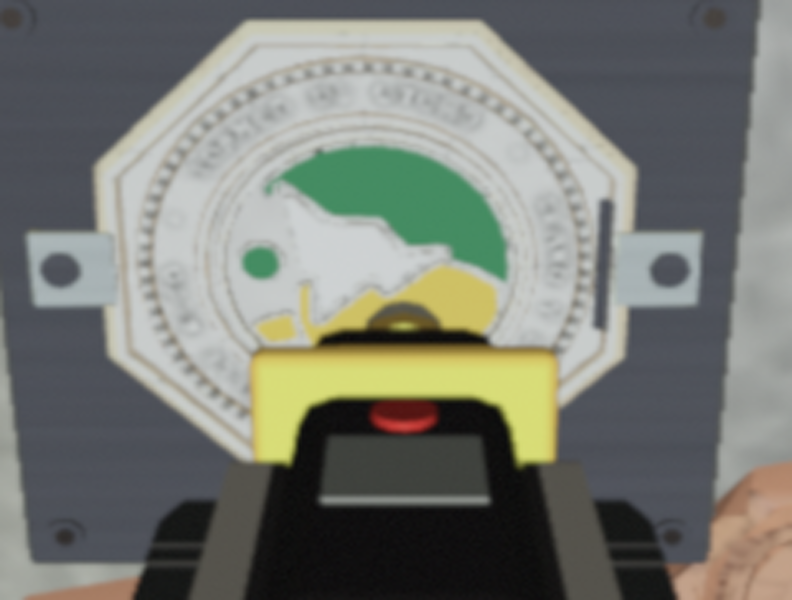

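Run:
```python
from h import *
c=Cam("wrist"); 
for r in models.trace("wrist","chip0")[:3]: print(r["conf"],c.dep(*r["point"]))
print([round(float(readout.get_obs()["ft_force"]@mn),2)], readout.get_obs()["time"])
job.finish_job()
```

```text
0.97 [ 0.45825638 -0.02418657  0.00736005]
0.81 [0.46585739 0.00771813 0.01264054]
0.8 [ 0.46679322 -0.0030496   0.01359582]
[2.03] 32.925
the job is handed in; nothing more can be done
```

I handed the job in at about 33 s, with the gauge held still on the yellow spot; `finish_job` gave no verdict.

- **Sweep:** I gripped the scraper by its rib and swept all three curls down the slope into the gutter. The last picture shows them there at z of about 0.007 to 0.014 m.
- **Scraper:** I set it back at its starting place on the tray and let go. A picture afterwards showed it standing there.
- **Gauge:** I drew it from the cradle and stood it on the yellow field. The tool was within 0.001 rad of my measured face normal, and the foot was within about 1 mm of the spot by image projection.
- **Press:** The tool went about 4.9 mm past first contact, with a mean force of about 4.6 N on the face, so the sleeve is about half way in.

**Disagreements:**
- The very last single force reading was 2.0 N raw, about 3.5 N after baseline, against 4.6 N averaged. Readings scatter by about 0.4 N and the baseline drifted by about 1 N, so I relied on the tool travel and the averaged force.
- The face was 1.4 mm higher by touch than by depth camera, and I used the touch height.
- The network that looks for the gauge foot found a blue look-alike instead, so I ignored it.

I saw no sign that the gold medal, jar or syringe had moved, but I did not re-measure them.

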